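Find the clear packing column with the rod

ROBOT

A 7-joint arm with a two-finger parallel gripper is mounted at the origin on the work surface. World frame = base frame: x ahead of the robot, y to its left, z up, the work surface at z = 0. Lengths are in m, angles in rad, forces in N, time in s.
With the tool pointing down it reaches from about 0.425 to 0.875 m from the base axis. Payload 8.4 kg.
Tool frame: the origin (TCP) lies at the very end of the fingers, on their centre line; the grasp point (between the pads) lies 19 mm behind it; z points along the fingers, y is the line along which they close (so a half turn about z gives the same grasp; the last joint's range is limited). The gripper opens to 85 mm and grips with 20 to 120 N. Pads are 22 mm wide; open, the fingers measure 114 mm over their backs; the gripper's body (76 mm by 85 mm) begins 54 mm behind the grasp point. The pads swing forward as they close: fully open they stand 13 mm farther back than shut.
Start: joints at [1.089, 0.333, 0.04, 1.465, -0.013, 1.343, -0.059], TCP at [0.243, -0.603, 0.231] pointing down, gripper open.
Joint ranges: [-2.58, 2.58], [-0.38, 2.09], [-1.3, 1.39], [0.25, 2.4], [-1.5, 4.64], [0.08, 2.09], [-2.65, 2.65]. Speed limits (rad/s): [2.22, 2.22, 2.79, 2.79, 3.14, 3.14, 3.14].

INTERFACE

Orientations are given as a unit quaternion [x, y, z, w].
In Python, from workcell import env, cams, job gives the robot as it stands (env), with the cameras (cams) and the job (job).
- The arm moves only by the shell command python3 shift.py 'ROWS'. ROWS is rows parted by semicolons, their numbers by spaces, 1 to 8 of them, each of 7 numbers: a rotation vector rx, ry, rz in rad, then dx, dy, dz in m, then the opening from 0.0 (shut) to 1.0 (fully open); each row is the pose to reach, as a shift and turn from the pose commanded when the command began, along the tool's axes at that moment; what a row does not reach only later rows make up. A row lasts 1/10 s, in which the tool goes at most 0.05 m and 0.15 rad, less where a joint would pass 70% of its speed; a pose out of reach is approached as far as the arm can. The fingers move at their own pace and stop on an object; the grip force is fixed at half the most. Time passes only in rows, so rows that do not move let the fingers close. It prints the time, the measured TCP pose, the force, the opening and the grip force at its end.
- env.sense(): the state, without advancing time (a new reading comes with each control period).
- cams.grab_frame(name): name is "scene" or "top" or "wrist"; returns the picture (400x640x3 uint8, blue, green, red); there is no depth.
- cams.camera_params(name): a dict with "fovy" (degrees; the focal length in pixels is half the picture's height over the tangent of half this angle, whatever the lens; pixels are square), "cx", "cy" (the principal point, pixels), "D" ([k1, k2, p1, p2, k3] as OpenCV has them; the pictures are not rectified), "T" (4x4, takes a point from camera to world coordinates); the wrist camera has in their place "T_tool_cam" (4x4, takes a point from camera to tool coordinates, whose origin is the TCP and whose axes are the flange's). Camera axes: x right, y up, looking along -z (the intrinsics and any distortion apply to the point x, -y, -z); pixel columns grow to the right and rows downward; lengths in m; the calibration is good to about 2 mm. A picture is of the moment at which its call begins: read the wrist's pose just before it. camera_params takes no time and is no camera call.
- job.sign_off(): hands the job in; it is judged then, once.
The state is a dict: "time_s": time; "joint_pos": joint angles; "qd": joint speeds; "effort": joint torques, N m; "position": TCP position; "tcp_rot": TCP orientation; "wrist_force": force on the tool from outside, world axes, zero at the start; "ft_torque": the same for the moment, N m; "gripper_width": opening from 0.0 (shut) to 1.0 (fully open); "gripper_force": force on a finger pad.
Only numpy, scipy, OpenCV 4.12 (cv2) and the standard library are available. Lean on these libraries where they do the work, as an engineer would, in place of code of your own. Each camera call takes 0.05 s, during which the arm holds its last target. There are 200 camera calls.

TASK

One of the two identical packing columns is obstructed inside. Take the packing rod from its block and push it down a column, gently but past the drag of the filter disc, until it bottoms, and read its dark ring against the rim. Leave the rod standing, released, in the column where it bottoms with the ring level with the rim, and leave everything else alone.

Things in the scene. Friction and masses are not known exactly. Their poses are not given: they have to be found in the camera images.
- column_1: One of two identical upright white packing columns, fixed by a round grey foot (90 mm across, 10 mm thick). Origin: centre of the underside, z up the bore. Tube 43 mm outside, 51 mm at the rim, 114 mm above the bench. Blind bore 27 mm in diameter; funnel mouth 35 mm wide at the rim, narrowing to 27 mm over 12 mm. Which column is obstructed cannot be seen and changes from run to run.
- column_2: One of two identical upright white packing columns, fixed by a round grey foot (90 mm across, 10 mm thick). Origin: centre of the underside, z up the bore. Tube 43 mm outside, 51 mm at the rim, 114 mm above the bench. Blind bore 27 mm in diameter; funnel mouth 35 mm wide at the rim, narrowing to 27 mm over 12 mm. Which column is obstructed cannot be seen and changes from run to run.
- column_1_rim (a point): Centre of the mouth of column_1, in the plane of its rim. In the bore a filter disc hangs 32 to 52 mm below the rim; pushed down it drags with about 10 N and stays where left. It is not the bottom: there the push stops hard. In the clear column the rod bottoms with its tip 86 mm below the rim (28 mm above the bench); in the obstructed one it stops hard 24 mm sooner.
- column_2_rim (a point): Centre of the mouth of column_2, in the plane of its rim. In the bore a filter disc hangs 32 to 52 mm below the rim; pushed down it drags with about 10 N and stays where left. It is not the bottom: there the push stops hard. In the clear column the rod bottoms with its tip 86 mm below the rim (28 mm above the bench); in the obstructed one it stops hard 24 mm sooner.
- block: Grey square block 62 x 62 x 50 mm, fixed, with a 27 mm hole 40 mm deep in the middle of its top, in which the rod stands at the start. Origin: centre of the underside.
- rod: Packing rod, 150 mm long, 0.15 to 0.3 kg: round aluminium shank 23 mm thick and 100 mm long with a chamfered flat tip, below a round grey handle 32 mm thick and 50 mm long. Origin: centre of the tip's face; z runs up towards the handle. It stands in the block with its tip 10 mm above the bench.
- rod_tip (a point): Centre of the rod's tip face (the rod's origin). Its knocks and pushes on a column must stay under 70 N: meeting the hard bottom at 30 mm/s gives about 55 N, so go slower and stop on force.
- rod_mark (a point): Middle of the dark ring mark round the shank, 4 mm high, 86 mm above the tip.
- rod_grip (a point): Point on the rod's axis inside the handle, 128 mm above the tip: where to grip.
- vial_a: Bystander: small capped vial, 32 mm across, 65 mm high. Origin under its centre.
- vial_b: Bystander: small capped vial, 32 mm across, 60 mm high. Origin under its centre.
- flask_a: Bystander: square clear bottle 72 mm wide, 150 mm high, red contents, orange cap. Origin under its centre.
- flask_b: Bystander: empty square clear bottle 66 mm wide, 130 mm high, white cap. Origin under its centre.
- dish: Bystander: flat clear dish, 90 mm across, 15 mm high. Origin under its centre.
- tip_box: Bystander: open blue box with compartments, 85 x 120 x 50 mm. Origin under its centre.
- beaker: Bystander: glass beaker, 76 mm across, 100 mm high. Origin under its centre.

How it is judged:
At the end, for the whole second after the job is handed in: The rod stands released and at rest in one column, upright to 0.12 rad, its tip within 6 mm of the column's axis and less than 32 mm above the bench, so that its ring is level with the rim to 4 mm (only the clear column allows this) (((z of rod_tip in the frame of column_1 between 0.02 and 0.032 m and horizontal distance between rod_tip and column_1 below 0.006 m) or (z of rod_tip in the frame of column_2 between 0.02 and 0.032 m and horizontal distance between rod_tip and column_2 below 0.006 m)) and angle between rod's own z axis and vertical below 0.12 rad and linear speed of rod below 0.02 m/s); the robot touches nothing.
It fails at once if the rod was pressed or struck against a column (or the disc in it) with more than 70 N (contact force between rod and column_1 above 70 N or contact force between rod and column_2 above 70 N).
It fails at once if a bystander was moved by more than 30 mm (distance of any of vial_a, vial_b, flask_a, flask_b, dish, tip_box, beaker from where it was at the start of the episode above 0.03 m).
It also fails if it takes over 58 s, if anything falls off the work surface, if the arm or the gripper's body presses on something with over 40 N, if the wrist force passes 120 N, or if a joint passes its speed limit or range.

## Working session

There is one attempt and no reset: what is moved stays moved. The work goes in short steps, Python scripts to look and compute and a shell command to move; the robot and the scene stay as the last step left them, time stands still between calls to the robot, and variables do not carry over. Pictures are saved under pics/ and viewed, at most 10 in all, crops included, and the job is handed in when it is done.

```bash
ls; mkdir -p pics
python3 - <<'E'
from workcell import env, cams, job
import cv2,numpy as np
for n in ("scene","top"):
    cv2.imwrite(f"pics/{n}0.png",cams.grab_frame(n)); p=cams.camera_params(n); print(n,p["fovy"],p["cx"],p["cy"],p["D"],np.round(p["T"],3).tolist())
s=env.sense(); print(s["time_s"],s["position"],s["tcp_rot"],s["wrist_force"])
print(cams.camera_params("wrist"))
E
```

```text
pics
shift.py
workcell.py
scene 52.90689233215925 319.187101852278 192.79390531498817 [-0.01006091  0.          0.          0.          0.        ] [[0.397, -0.537, 0.744, 1.149], [0.918, 0.219, -0.332, -0.269], [0.015, 0.815, 0.58, 0.568], [0.0, 0.0, 0.0, 1.0]]
top 51.625360688445014 315.2545592997178 194.26634719256208 [-0.09321452  0.          0.          0.          0.        ] [[-0.0, 0.987, -0.164, 0.413], [-1.0, -0.002, -0.01, -0.006], [-0.01, 0.164, 0.986, 1.102], [0.0, 0.0, 0.0, 1.0]]
0.1 [ 0.2426003  -0.60258251  0.23050208] [ 9.81741763e-01  1.90217158e-01 -1.86378557e-04 -7.13240174e-04] [ 0.7864551  -0.36929316  0.20524191]
{'fovy': 64.86997272946259, 'cx': 314.64793995795657, 'cy': 197.9203438915846, 'D': array([0.00553938, 0.        , 0.        , 0.        , 0.        ]), 'T_tool_cam': array([[ 7.56404152e-04,  9.61932893e-01,  2.73284717e-01,
         7.12378547e-02],
       [ 9.99999710e-01, -7.51832302e-04, -1.21454691e-04,
        -8.33326052e-04],
       [ 8.86330159e-05,  2.73284730e-01, -9.61933183e-01,
        -1.42053961e-01],
       [ 0.00000000e+00,  0.00000000e+00,  0.00000000e+00,
         1.00000000e+00]])}
```

View pics/scene0.png

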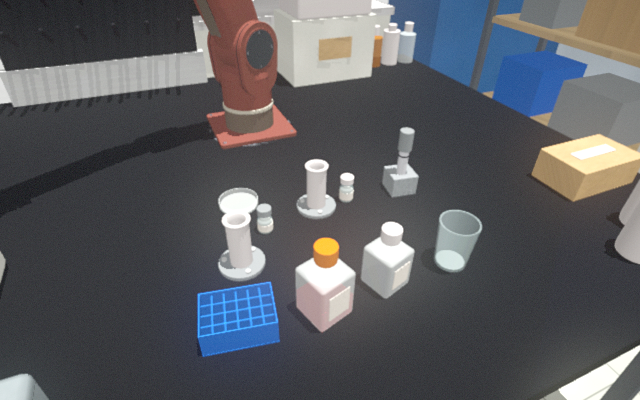

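View pics/top0.png

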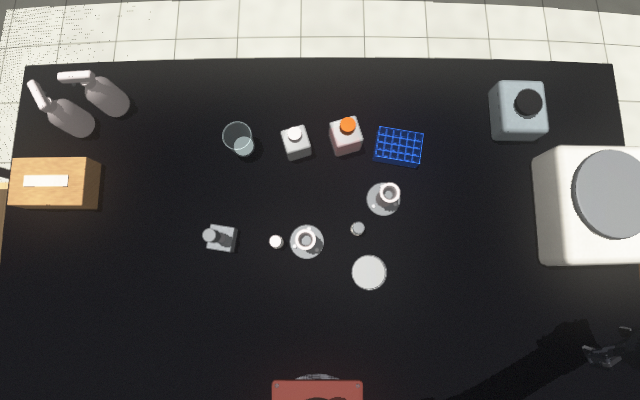

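The scene view shows the columns at about (238,240) and (317,185) and the rod at (405,140) in its block. In the top view the columns are at (307,240) and (384,197), and the rod's handle top is at (209,236).

```bash
cat > h.py <<'E'
import numpy as np,cv2
from scipy.spatial.transform import Rotation as R
from workcell import env, cams, job
def ray(n,uv,T=None):
    p=cams.camera_params(n); f=200/np.tan(np.radians(p["fovy"])/2)
    K=np.array([[f,0,p["cx"]],[0,f,p["cy"]],[0,0,1.]])
    x,y=cv2.undistortPoints(np.array([[uv]],float),K,np.array(p["D"]))[0,0]
    T=np.array(p["T"]) if T is None else T
    return T[:3,3],T[:3,:3]@np.array([x,-y,-1])
def onplane(n,uv,z,T=None):
    o,d=ray(n,uv,T); return o+d*(z-o[2])/d[2]
def tri(a,b):
    (o1,d1),(o2,d2)=a,b
    t=np.linalg.lstsq(np.c_[d1,-d2],o2-o1,rcond=None)[0]
    return (o1+d1*t[0]+o2+d2*t[1])/2,np.linalg.norm(o1+d1*t[0]-o2-d2*t[1])
def wristT():
    s=env.sense(); T=np.eye(4);T[:3,:3]=R.from_quat(s["tcp_rot"]).as_matrix();T[:3,3]=s["position"]
    return T@cams.camera_params("wrist")["T_tool_cam"]
E
python3 - <<'E'
import cv2,numpy as np
t=cv2.imread("pics/top0.png");s=cv2.imread("pics/scene0.png")
def c(im,u,v,w=28): return cv2.resize(im[v-w:v+w,u-w:u+w],(266,266),interpolation=cv2.INTER_CUBIC)
a=np.hstack([c(t,307,240),c(t,384,197),c(t,216,238)]);b=np.hstack([c(s,317,175),c(s,238,230),c(s,404,140)])
cv2.imwrite("pics/m0.png",np.vstack([a,b]))
E
```

```text
(no output)
```

View pics/m0.png

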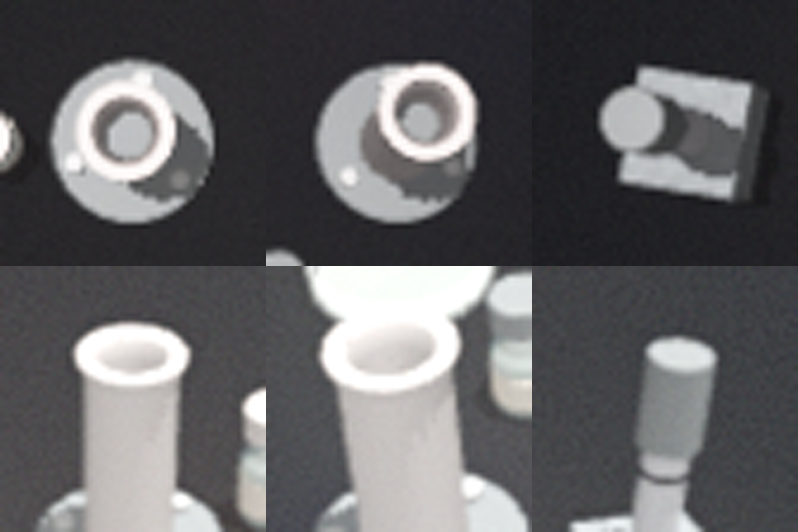

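The crops show both rims, both feet and the rod cleanly. In top-view pixels, rim 1 is at (305.1,239.2), rim 2 at (389.5,192.2) and the rod top at (208.7,234.7). Next I locate them.

```bash
python3 - <<'E'
from h import *
np.set_printoptions(precision=4,suppress=True)
for nm,t,s,z,f in (("rim1",(305.1,239.2),(316.4,165.1),.114,(306.2,241.2)),("rim2",(389.3,192.1),(235.9,220.1),.114,(383,198.5)),("rod",(208.7,234.7),(407,130.8),.16,None)):
    print(nm,onplane("top",t,z),onplane("scene",s,z),*tri(ray("top",t),ray("scene",s)))
    if f: print("  foot",onplane("top",f,.01))
for nm,uv,z in (("va",(358,228),.065),("vb",(276,241),.06),("dish",(369,272),.015),("flA",(347,125),.15),("flB",(295,133),.13),("box",(399,147),.05),("beaker",(238,135),.1)): print(nm,onplane("top",uv,z)[:2])
# block top corners (crop px)
for c in ((640,66),(755,85),(735,200),(618,182)): print("blk",onplane("top",(188+(c[0]-532)/4.75-.4,210+c[1]/4.75-.4),.05))
s=env.sense();print(R.from_quat(s["tcp_rot"]).as_matrix())
E
cat >> h.py <<'E'
def to(p):
    s=env.sense(); M=R.from_quat(s["tcp_rot"]).as_matrix(); d=M.T@(np.array(p)-s["position"])
    print("shift",np.round(d,4),"rows",np.linalg.norm(d)/.05,"| pos",np.round(s["position"],4),"F",np.round(s["wrist_force"],1),"yaw",round(float(np.arctan2(M[1,0],M[0,0])),3),"tilt",np.round(M[:2,2],4),"t",s["time_s"],"w",s["gripper_width"])
E
python3 shift.py '0 0 0 0.33 -0.21 -0.03 1;0 0 0 0.33 -0.21 -0.03 1;0 0 0 0.33 -0.21 -0.03 1;0 0 0 0.33 -0.21 -0.03 1;0 0 0 0.33 -0.21 -0.03 1;0 0 0 0.33 -0.21 -0.03 1;0 0 0 0.33 -0.21 -0.03 1;0 0 0 0.33 -0.21 -0.03 1'
python3 -c "
from h import *
to((.4755,.2475,.26));print(env.sense()['joint_pos'])"
```

```text
time_s: 0.9
position: [0.4717, -0.2821, 0.2614]
tcp_rot: [0.982, 0.191, 0.0, -0.0]
wrist_force: [0.6, 0.2, 0.2]
gripper_width: 1.002
gripper_force: 0.0
shift [ 0.2021 -0.4895  0.0016] rows 10.592650349664373 | pos [ 0.4717 -0.2821  0.2614] F [0.6 0.2 0.2] yaw 0.384 tilt [0.0001 0.0004] t 0.9 w 1.0019839699395336
[ 0.65990562  0.12720051 -0.22136762  1.65728336  0.0281216   1.36034931
 -0.75212481]
```

```bash
python3 shift.py '0 0 0 0.1 -0.245 0 1;0 0 0 0.1 -0.245 0 1;0 0 0 0.1 -0.245 0 1;0 0 0 0.1 -0.245 0 1;0 0 0 0.1 -0.245 0 1;0 0 0 0.202 -0.49 0 1;0 0 0 0.202 -0.49 0 1;0 0 0 0.202 -0.49 0 1'
python3 shift.py '0 0 0 0.041 -0.1 0 1;0 0 0 0.041 -0.1 0 1;0 0 0 0.041 -0.1 0 1;0 0 0 0.041 -0.1 0 1'
python3 - <<'E'
from h import *
to((.4755,.2475,.26)); T=wristT(); np.save("T1.npy",T)
cv2.imwrite("pics/w1.png",cams.grab_frame("wrist"))
E
```

```text
time_s: 1.7
position: [0.4728, 0.1169, 0.2613]
tcp_rot: [0.982, 0.19, 0.0, 0.0]
wrist_force: [0.5, 0.4, -0.2]
gripper_width: 1.0
gripper_force: 0.0
time_s: 2.1
position: [0.4732, 0.2252, 0.2609]
tcp_rot: [0.981, 0.192, -0.0, -0.0]
wrist_force: [-0.5, 0.0, -0.1]
gripper_width: 0.997
gripper_force: 0.0
shift [ 0.0105 -0.0198  0.0009] rows 0.4496359697494726 | pos [0.4732 0.2252 0.2609] F [-0.5  0.  -0.1] yaw 0.387 tilt [-0.0011  0.0006] t 2.1 w 0.9967024991842002
```

View pics/w1.png

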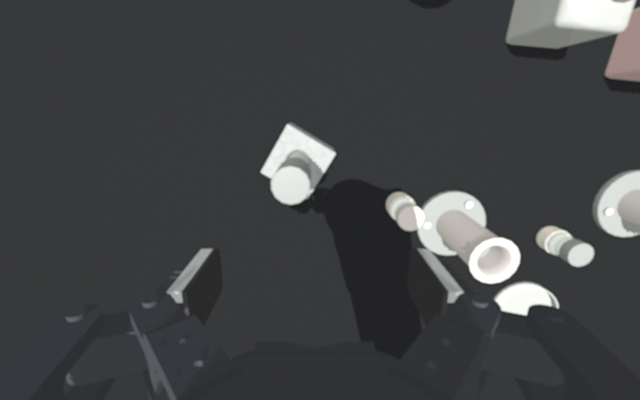

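The wrist view shows the handle top at (291,184) and the rim of column 1 at (494,259).

Run:
```python
from h import *
T=np.load("T1.npy")
print(onplane("wrist",(291,184),.16,T),onplane("wrist",(494,259),.114,T))
to((.4755,.2475,.26))
```

```text
[0.47839703 0.24846839 0.16      ] [0.47180919 0.03038718 0.114     ]
shift [ 0.0107 -0.022   0.0009] rows 0.4892030788449321 | pos [0.4738 0.2231 0.2609] F [0.1 0.1 0.2] yaw 0.384 tilt [-0.001  -0.0004] t 2.15 w 0.9982133632830473
```

```bash
python3 shift.py '0 0 0 0.0115 -0.0225 0 1;0 0 0 0.0115 -0.0225 0 1;0 0 0 0.0115 -0.0225 0 1'
python3 shift.py '0 0 0 0 0 0.04 1;0 0 0 0 0 0.08 1;0 0 0 0 0 0.12 1;0 0 0 0 0 0.142 1;0 0 0 0 0 0.142 1;0 0 0 0 0 0.142 1'
python3 - <<'E'
from h import *
to((.4765,.248,.119))
E
```

```text
time_s: 2.45
position: [0.4766, 0.2468, 0.2611]
tcp_rot: [0.982, 0.19, -0.0, 0.0]
wrist_force: [0.3, -0.7, 1.1]
gripper_width: 1.001
gripper_force: 0.0
time_s: 3.05
position: [0.4769, 0.2472, 0.12]
tcp_rot: [0.982, 0.189, 0.0, 0.0]
wrist_force: [1.0, 1.3, 1.1]
gripper_width: 1.004
gripper_force: 0.0
shift [-0.0001 -0.0008  0.001 ] rows 0.026710974584840196 | pos [0.4769 0.2472 0.12  ] F [1.  1.3 1.1] yaw 0.381 tilt [ 0.0002 -0.0003] t 3.05 w 1.0042918495414086
```

```bash
python3 shift.py '0 0 0 0 0 0 0;0 0 0 0 0 0 0;0 0 0 0 0 0 0;0 0 0 0 0 0 0;0 0 0 0 0 0 0;0 0 0 0 0 0 0;0 0 0 0 0 0 0;0 0 0 0 0 0 0'
python3 shift.py '0 0 0 0 0 -0.04 0;0 0 0 0 0 -0.08 0;0 0 0 0 0 -0.12 0;0 0 0 0 0 -0.14 0;0 0 0 0 0 -0.14 0'
python3 - <<'E'
from h import *
to((.4697,.0285,.26)); T=wristT(); np.save("T2.npy",T)
a=cams.grab_frame("wrist");b=cams.grab_frame("scene"); cv2.imwrite("pics/w2.png",a); cv2.imwrite("pics/s2.png",b)
cv2.imwrite("pics/m2.png",np.hstack([cv2.resize(a[:,120:520],(400,400)),cv2.resize(b[50:200,320:470],(400,400),interpolation=cv2.INTER_CUBIC)]))
E
```

```text
time_s: 3.85
position: [0.4768, 0.2486, 0.1202]
tcp_rot: [0.982, 0.19, 0.001, -0.0]
wrist_force: [-0.3, -1.2, 6.4]
gripper_width: 0.364
gripper_force: 59.0
time_s: 4.35
position: [0.4773, 0.2492, 0.2622]
tcp_rot: [0.982, 0.19, 0.002, -0.0]
wrist_force: [-0.6, 0.4, -3.1]
gripper_width: 0.358
gripper_force: 60.6
shift [-0.0895  0.2019  0.0018] rows 4.416978756457053 | pos [0.4773 0.2492 0.2622] F [-0.6  0.4 -3.1] yaw 0.383 tilt [0.0045 0.0016] t 4.35 w 0.35794373104980154
```

View pics/m2.png

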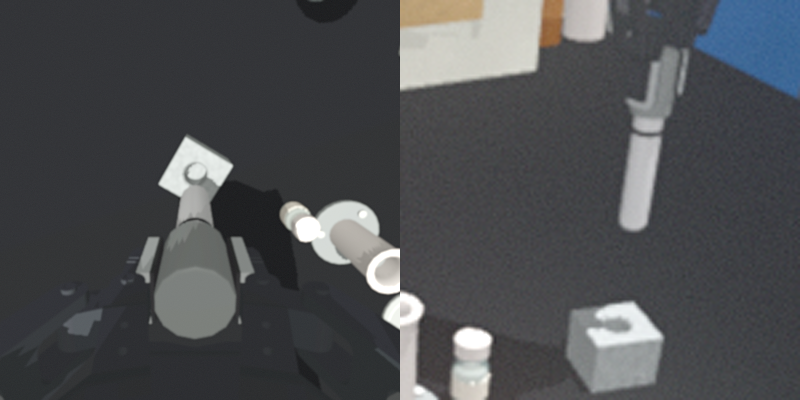

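The wrist and scene views show the rod held upright and clear of the block, with its ring visible. I carry it over column 1.

```bash
python3 shift.py '0 0 0 -0.018 0.04 0 0;0 0 0 -0.035 0.08 0 0;0 0 0 -0.053 0.12 0 0;0 0 0 -0.071 0.16 0 0;0 0 0 -0.0885 0.2 0 0;0 0 0 -0.0885 0.2 0 0;0 0 0 -0.0885 0.2 0.015 0;0 0 0 -0.0885 0.2 0.015 0'
python3 - <<'E'
from h import *
to((.4698,.0295,.26)); T=wristT(); np.save("T3.npy",T)
a=cams.grab_frame("wrist");b=cams.grab_frame("scene"); cv2.imwrite("pics/w3.png",a); cv2.imwrite("pics/s3.png",b)
cv2.imwrite("pics/m3.png",np.hstack([cv2.resize(a[100:300,220:420],(400,400),interpolation=cv2.INTER_CUBIC),cv2.resize(b[100:200,267:367],(400,400),interpolation=cv2.INTER_CUBIC)]))
E
```

```text
time_s: 5.25
position: [0.4671, 0.0294, 0.241]
tcp_rot: [0.982, 0.19, -0.003, -0.001]
wrist_force: [-0.3, 0.5, -2.4]
gripper_width: 0.362
gripper_force: 60.8
shift [ 0.0025  0.0009 -0.019 ] rows 0.3831047282680106 | pos [0.4671 0.0294 0.241 ] F [-0.3  0.5 -2.4] yaw 0.382 tilt [-0.0055  0.0002] t 5.25 w 0.3617386401496571
```

View pics/m3.png

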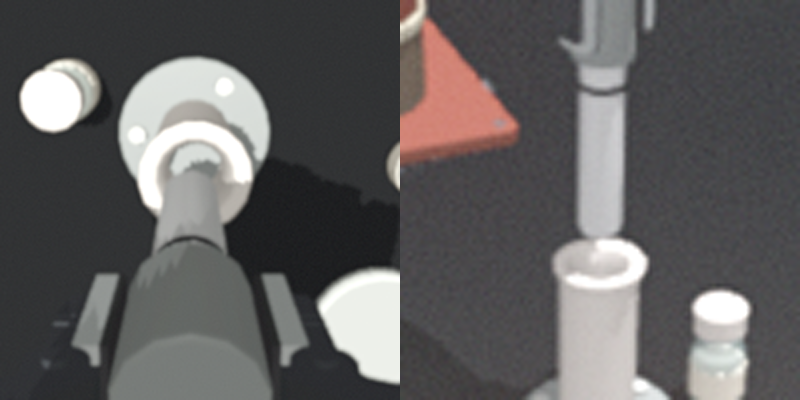

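Laterally the rod is over the mouth. The depth direction still needs a quantitative check, so I project the expected tip and rim circles into both views.

Run:
```python
from h import *
def proj(n,P,T=None):
    p=cams.camera_params(n); f=200/np.tan(np.radians(p["fovy"])/2); K=np.array([[f,0,p["cx"]],[0,f,p["cy"]],[0,0,1.]])
    T=np.array(p["T"]) if T is None else T
    q=(np.array(P)-T[:3,3])@T[:3,:3]*[1,-1,-1]
    return cv2.projectPoints(q,np.zeros(3),np.zeros(3),K,np.array(p["D"]))[0][:,0]
T=np.load("T3.npy"); th=np.linspace(0,2*np.pi,60)
def circ(x,y,z,r): return np.c_[x+r*np.cos(th),y+r*np.sin(th),0*th+z]
s=env.sense();x,y,z=s["position"]; print(s["position"])
imgs=[]
for n,f,T_,c in (("wrist","pics/w3.png",T,(265,125,110,110)),("scene","pics/s3.png",None,(287,110,60,60))):
    im=cv2.imread(f); k=400/c[2]; cr=cv2.resize(im[c[1]:c[1]+c[3],c[0]:c[0]+c[2]],(400,400),interpolation=cv2.INTER_CUBIC)
    for P,col in ((circ(x,y,z-.109,.0115),(0,0,255)),(circ(.469,.0285,.114,.0255),(0,255,0)),(circ(x,y,z-.109+.086,.0115),(255,0,0))):
        q=(proj(n,P,T_)-[c[0],c[1]]+.5)*k; cv2.polylines(cr,[q.astype(np.int32)],True,col,1)
    imgs.append(cr)
cv2.imwrite("pics/m4.png",np.hstack(imgs))
```

```text
[0.46808528 0.02998714 0.24312636]
```

View pics/m4.png

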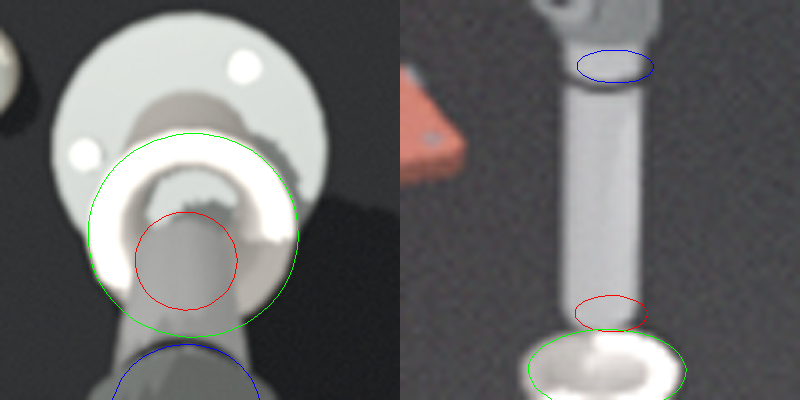

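The wrist overlay fits within about 1 mm, and the rod needs only a 1–2 mm correction. I correct it and enter the funnel slowly.

```bash
python3 shift.py '0 0 0 0.001 0.0015 0.007 0;0 0 0 0.001 0.0015 0.014 0;0 0 0 0.001 0.0015 0.017 0;0 0 0 0.001 0.0015 0.02 0;0 0 0 0.001 0.0015 0.022 0;0 0 0 0.001 0.0015 0.024 0;0 0 0 0.001 0.0015 0.026 0;0 0 0 0.001 0.0015 0.028 0'
python3 shift.py '0 0 0 0 0 0.002 0;0 0 0 0 0 0.004 0;0 0 0 0 0 0.006 0;0 0 0 0 0 0.008 0;0 0 0 0 0 0.01 0;0 0 0 0 0 0.012 0;0 0 0 0 0 0.014 0;0 0 0 0 0 0.016 0'
```

```text
time_s: 6.15
position: [0.4704, 0.0288, 0.2163]
tcp_rot: [0.982, 0.19, 0.0, 0.0]
wrist_force: [-0.2, -0.1, -2.7]
gripper_width: 0.357
gripper_force: 60.8
time_s: 6.95
position: [0.4704, 0.0287, 0.2001]
tcp_rot: [0.982, 0.19, -0.0, -0.0]
wrist_force: [-0.8, -0.0, -1.8]
gripper_width: 0.36
gripper_force: 60.8
```

```bash
for i in 1 ; do python3 shift.py '0 0 0 0 0 0.002 0;0 0 0 0 0 0.004 0;0 0 0 0 0 0.006 0;0 0 0 0 0 0.008 0;0 0 0 0 0 0.01 0;0 0 0 0 0 0.012 0;0 0 0 0 0 0.014 0;0 0 0 0 0 0.016 0'; done
```

```text
time_s: 7.75
position: [0.4709, 0.029, 0.1854]
tcp_rot: [0.982, 0.19, 0.001, 0.0]
wrist_force: [-3.5, -0.5, 7.7]
gripper_width: 0.36
gripper_force: 61.8
```

```bash
python3 shift.py '0 0 0 0 0 0.002 0;0 0 0 0 0 0.004 0;0 0 0 0 0 0.006 0;0 0 0 0 0 0.008 0;0 0 0 0 0 0.01 0;0 0 0 0 0 0.012 0;0 0 0 0 0 0.014 0;0 0 0 0 0 0.016 0'
```

```text
time_s: 8.55
position: [0.471, 0.029, 0.1693]
tcp_rot: [0.982, 0.19, 0.001, 0.0]
wrist_force: [-2.2, -0.9, 8.0]
gripper_width: 0.36
gripper_force: 61.8
```

```bash
python3 shift.py '0 0 0 0 0 0.001 0;0 0 0 0 0 0.002 0;0 0 0 0 0 0.003 0;0 0 0 0 0 0.004 0;0 0 0 0 0 0.005 0'
```

```text
time_s: 9.05
position: [0.471, 0.0289, 0.1643]
tcp_rot: [0.982, 0.19, 0.001, 0.0]
wrist_force: [-2.2, 1.2, 6.4]
gripper_width: 0.363
gripper_force: 61.8
```

```bash
python3 shift.py '0 0 0 0 0 0.001 0;0 0 0 0 0 0.002 0'
```

```text
time_s: 9.25
position: [0.4709, 0.0289, 0.1623]
tcp_rot: [0.982, 0.19, 0.001, 0.0]
wrist_force: [-2.0, -0.1, 7.4]
gripper_width: 0.361
gripper_force: 61.8
```

```bash
python3 shift.py '0 0 0 0 0 0.001 0;0 0 0 0 0 0.002 0'
```

```text
time_s: 9.45
position: [0.4709, 0.0289, 0.1603]
tcp_rot: [0.982, 0.19, 0.001, 0.0]
wrist_force: [-3.3, 0.6, 7.2]
gripper_width: 0.361
gripper_force: 61.8
```

```bash
python3 shift.py '0 0 0 0 0 0.001 0;0 0 0 0 0 0.002 0'
```

```text
time_s: 9.65
position: [0.471, 0.029, 0.1583]
tcp_rot: [0.982, 0.19, 0.001, 0.0]
wrist_force: [-2.1, 0.2, 7.7]
gripper_width: 0.359
gripper_force: 61.8
```

```bash
python3 shift.py '0 0 0 0 0 0.001 0;0 0 0 0 0 0.002 0'
```

```text
time_s: 9.85
position: [0.4709, 0.029, 0.1563]
tcp_rot: [0.982, 0.19, 0.001, 0.0]
wrist_force: [-2.0, -0.2, 7.2]
gripper_width: 0.36
gripper_force: 61.8
```

```bash
python3 shift.py '0 0 0 0 0 0.001 0;0 0 0 0 0 0.002 0'
```

```text
time_s: 10.05
position: [0.471, 0.0289, 0.1543]
tcp_rot: [0.982, 0.19, 0.001, 0.0]
wrist_force: [-1.5, -1.2, 7.0]
gripper_width: 0.359
gripper_force: 61.8
```

It passed the 62 mm obstruction depth with only the disc's drag, so column 1 seems clear. I continue down to about 81 mm, then go in small steps.

```bash
python3 shift.py '0 0 0 0 0 0.0015 0;0 0 0 0 0 0.003 0;0 0 0 0 0 0.0045 0;0 0 0 0 0 0.006 0;0 0 0 0 0 0.0075 0;0 0 0 0 0 0.009 0;0 0 0 0 0 0.01 0;0 0 0 0 0 0.011 0'
```

```text
time_s: 10.85
position: [0.471, 0.0289, 0.1433]
tcp_rot: [0.982, 0.19, 0.001, 0.0]
wrist_force: [-2.3, 0.3, 7.2]
gripper_width: 0.353
gripper_force: 61.8
```

```bash
python3 shift.py '0 0 0 0 0 0.001 0;0 0 0 0 0 0.002 0'
```

```text
time_s: 11.05
position: [0.4709, 0.029, 0.1413]
tcp_rot: [0.982, 0.19, 0.001, 0.0]
wrist_force: [-1.9, -0.2, 7.6]
gripper_width: 0.359
gripper_force: 61.8
```

```bash
python3 shift.py '0 0 0 0 0 0.001 0;0 0 0 0 0 0.0015 0'
```

```text
time_s: 11.25
position: [0.4709, 0.0289, 0.1397]
tcp_rot: [0.982, 0.19, 0.001, 0.0]
wrist_force: [-2.4, 0.6, 7.4]
gripper_width: 0.362
gripper_force: 61.8
```

```bash
python3 shift.py '0 0 0 0 0 0.0005 0;0 0 0 0 0 0.001 0'
```

```text
time_s: 11.45
position: [0.471, 0.0289, 0.1388]
tcp_rot: [0.982, 0.19, 0.001, 0.0]
wrist_force: [-2.2, 1.3, 8.1]
gripper_width: 0.358
gripper_force: 61.8
```

```bash
python3 shift.py '0 0 0 0 0 0.0005 0;0 0 0 0 0 0.001 0'
```

```text
time_s: 11.65
position: [0.4712, 0.029, 0.1381]
tcp_rot: [0.982, 0.19, 0.001, 0.0]
wrist_force: [-3.1, 0.9, 13.6]
gripper_width: 0.362
gripper_force: 62.4
```

```bash
python3 shift.py '0 0 0 0 0 0.0005 0;0 0 0 0 0 0.001 0'
```

```text
time_s: 11.85
position: [0.4717, 0.0292, 0.138]
tcp_rot: [0.982, 0.19, 0.001, 0.0]
wrist_force: [-6.6, 0.3, 22.1]
gripper_width: 0.363
gripper_force: 63.3
```

The push stopped hard at TCP z = 0.138, with the force rising. I ease off the push and read the ring.

```bash
python3 shift.py '0 0 0 0 0 -0.001 0;0 0 0 0 0 -0.001 0'
python3 - <<'E'
from h import *
b=cams.grab_frame("scene"); cv2.imwrite("pics/m5.png",cv2.resize(b[125:205,277:357],(560,560),interpolation=cv2.INTER_CUBIC))
E
```

```text
time_s: 12.05
position: [0.4711, 0.0289, 0.1381]
tcp_rot: [0.982, 0.19, 0.001, 0.0]
wrist_force: [-2.2, 0.4, 9.6]
gripper_width: 0.358
gripper_force: 61.8
```

View pics/m5.png

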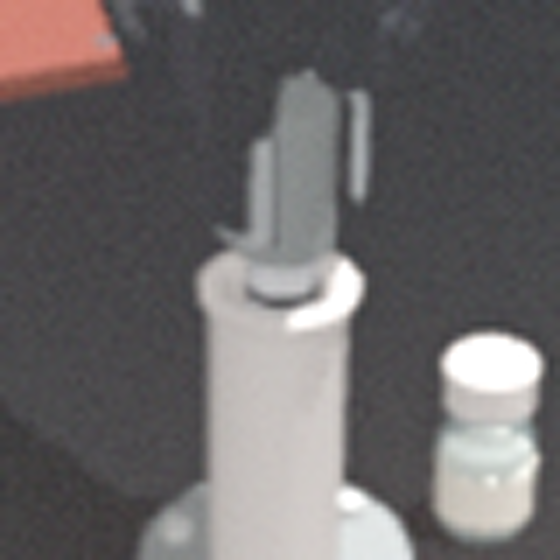

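The ring, at (282,294) in the crop, sits in the plane of the rim, whose centre is at about (282,288). The rod has bottomed in the clear column. I release it and lift straight off.

```bash
python3 shift.py '0 0 0 0 0 0 1;0 0 0 0 0 0 1;0 0 0 0 0 0 1;0 0 0 0 0 0 1;0 0 0 0 0 0 1;0 0 0 0 0 0 1;0 0 0 0 0 0 1;0 0 0 0 0 0 1'
python3 shift.py '0 0 0 0 0 -0.02 1;0 0 0 0 0 -0.05 1;0 0 0 0 0 -0.08 1;0 0 0 0 0 -0.11 1;0 0 0 0 0 -0.13 1;0 0 0 0 0 -0.13 1;0 0 0 0 0 -0.13 1'
python3 - <<'E'
from h import *
to((.47,.029,.27))
b=cams.grab_frame("scene"); a=cams.grab_frame("wrist")
cv2.imwrite("pics/m6.png",np.hstack([cv2.resize(b[105:205,267:367],(400,400),interpolation=cv2.INTER_CUBIC),cv2.resize(b[80:330,190:440],(400,400))]))
E
```

```text
time_s: 12.9
position: [0.4704, 0.0288, 0.1368]
tcp_rot: [0.982, 0.19, -0.0, -0.0]
wrist_force: [-0.2, 0.1, 0.4]
gripper_width: 1.0
gripper_force: 0.0
time_s: 13.6
position: [0.4704, 0.0287, 0.2667]
tcp_rot: [0.982, 0.19, 0.0, 0.0]
wrist_force: [0.5, -0.2, -0.6]
gripper_width: 1.001
gripper_force: 0.0
shift [-0.0003 -0.0004 -0.0033] rows 0.06735000359652521 | pos [0.4704 0.0287 0.2667] F [ 0.5 -0.2 -0.6] yaw 0.383 tilt [ 0.0004 -0.0001] t 13.6 w 1.001230110023428
```

View pics/m6.png

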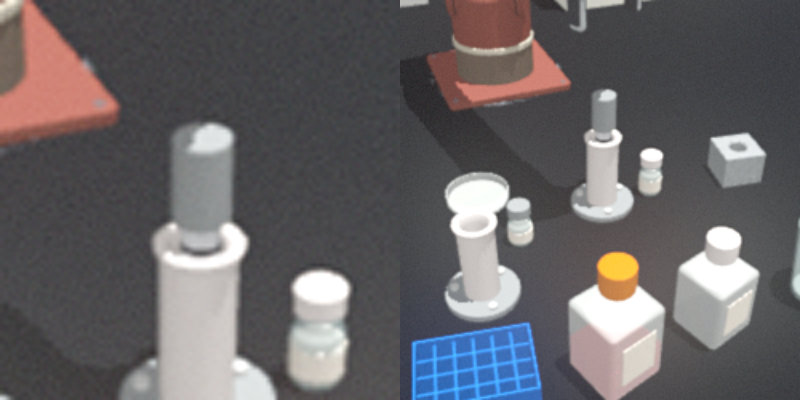

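The rod stands upright and released in column 1, with its ring at the rim at (200,243) in the left crop. The gripper is clear and the bystanders look undisturbed.

```bash
python3 -c "
from workcell import env, cams, job
print(job.sign_off())"
```

```text
the job is handed in; nothing more can be done
None
```

The job is handed in with the rod standing released in column_1, the clear one, bottomed with its ring level with the rim; the highest vertical wrist force I read was about 22 N, the other objects in the final scene picture look undisturbed, and sign-off returned no verdict.

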